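# Transfer mixed sample tubes to the analyser's loader rack in reverse order

## Robot

A 6-joint arm with a two-finger parallel gripper is mounted at the origin on the work surface. World frame = base frame: x ahead of the robot, y to its left, z up, the work surface at z = 0. Lengths are in m, angles in rad, forces in N, time in s.
With the tool pointing down it reaches from about 0.375 to 0.825 m from the base axis. Payload 5.5 kg.
Tool frame: the origin (TCP) lies midway between the tips of the shut fingers; the grasp point (between the pads) lies 19 mm behind it; z points along the fingers, y is the direction in which the jaws open and shut (so a half turn about z gives the same grasp; the last joint's range is limited). The gripper opens to 85 mm and grips with 20 to 120 N. Pads are 22 mm wide; open, the fingers measure 114 mm over their backs; the gripper's body (76 mm by 85 mm) begins 54 mm behind the grasp point. The pads swing forward as they close: fully open they stand 13 mm farther back than shut.
Start: joints at [1.339, 0.314, -0.047, 1.21, 0, 1.571], TCP at [0.138, 0.584, 0.231] pointing down, gripper open.
Joint ranges: [-2.67, 2.67], [-0.69, 1.73], [-1.03, 1.25], [-2.08, 2.16], [-1.42, 1.45], [-3.14, 3.14]. Speed limits (rad/s): [2.39, 2.39, 3.01, 3.14, 3.14, 3.14].

## Interface

Orientations are given as a rotation vector (axis times angle).
In Python, from plant import bot, eyes, workorder gives the robot as it stands. The module is installed in compiled form; this text tells all that it offers.
- The arm moves only by the shell command python3 -m inch 'ROWS'. ROWS is a JSON object of lists of equal length, an entry for each row: "gripper": the closure, from 0 (fully open) to 1 (shut); "translation": the shift along the tool's x, y, z in mm, a list of three; "spin": the turn about the tool's z in rad. A call has 1 to 12 rows; each row shifts and turns the commanded pose from where the row before left it, along the tool's axes as they then stand; what a row does not reach is not made up. A row lasts 1/8 s, in which the tool goes at most 62.5 mm and 10.7 degrees, less where a joint would pass 70% of its speed; a pose out of reach is approached as far as the arm can. A call is refused whole if a number of a shift passes 62.5 or a number of a turn 0.188, either way. A call with a gripper value outside its range is refused whole. The fingers move at their own pace and stop on an object; the grip force is fixed at half the most. Time passes only in rows, so rows that do not move let the fingers close. It gives the time, the measured TCP pose, the force and the opening at its end, in the units of the state.
- bot.observe(): the state, without advancing time (a new reading comes with each control period).
- eyes.grab_frame(name): name is "scene" or "side" or "wrist"; returns the picture (480x640x3 uint8, red, green, blue); there is no depth.
- eyes.get_calibration(name): a dict with "fx", "fy", "cx", "cy" (pixels), "k1" (the pictures are not rectified: a ray, as slopes to the right and down, at radius r is drawn at 1 + k1 r^2 times it, then the intrinsics apply), "pose" (4x4, takes a point from camera to world coordinates). Camera axes: x right, y up, looking along -z (the intrinsics and any distortion apply to the point x, -y, -z); pixel columns grow to the right and rows downward; lengths in m; the calibration is good to about 2 mm. A picture is of the moment at which its call begins: read the wrist's pose just before it. get_calibration takes no time and is no camera call; for the wrist camera it gives the pose at the moment of the call.
- workorder.finish_job(): hands the job in, once; it reports no verdict.
The state is a dict: "time": time; "joint_positions": joint angles; "joint_velocities": joint speeds; "tau": joint torques, N m; "tcp_pos": TCP position; "ee_rot": TCP orientation; "ft_force": force on the tool from outside, world axes, zero at the start; "moment": the same for the moment, N m; "gripper_width": opening from 0.0 (shut) to 1.0 (fully open).
Only numpy, scipy, OpenCV 4.12 (cv2) and the standard library are available. Lean on these libraries where they do the work, as an engineer would, in place of code of your own. Each camera call takes 0.05 s, during which the arm holds its last target. There are 200 camera calls.

## Task

Move the four capped sample tubes from the white mixer tray to the navy loader rack, one lying in each place, in reverse order: the tube that lay leftmost in the tray ends rightmost in the rack, the second from the left ends second from the right, and so on. Lay them gently in the V saddles (do not drop them, and let none fall onto the bench) with every cap pointing away from the robot, and leave all four lying still and released.

Things in the scene. Friction and masses are not known exactly. Their poses are not given: they have to be found in the camera images.
- mixer_rack: White tray, on the robot's left or right, fixed, 110 x 236 mm. Origin: middle of near (robot side) long edge, bench level; x away from robot across the row, y to the left along it, z up, yaw within 20 deg. Plate top 6 mm up, end walls 22 mm high. Carries four black cradles at x = 55, y = -84, -28, 28, 84 mm, a tube lying in each.
- loader_rack: Navy plate on the other side, fixed, 110 x 236 mm. Origin: middle of near (robot side) long edge, bench level; x away from robot across the row, y to the left along it, z up, yaw within 20 deg. Top 10 mm up. Four empty grey places at x = 55, y = -84, -28, 28, 84 mm: pairs of 6 mm thick V saddles, 50 mm clear between them, 45 deg flanks 31 mm wide at the top, V bottom 40, top 56 mm up. A tube lies along x, axis 51.3 mm up, and rolls to the middle from 8 mm off.
- tube_purple: Closed dark red sample tube, purple cap, white label, lying level, 22 g, 16 mm diameter, 121 mm long. Origin on its axis at the label, midway between the saddles (51.3 mm above the bench). x runs along it to the cap (19 mm diameter, x = 44 to 67 mm); round end at x = -54 mm; any roll. Pick it at the label, across its axis; neighbours' axes are 56 mm off: open the fingers only about 40 mm.
- tube_red: Closed dark red sample tube, red cap, white label, lying level, 22 g, 16 mm diameter, 121 mm long. Origin on its axis at the label, midway between the saddles (51.3 mm above the bench). x runs along it to the cap (19 mm diameter, x = 44 to 67 mm); round end at x = -54 mm; any roll. Pick it at the label, across its axis; neighbours' axes are 56 mm off: open the fingers only about 40 mm.
- tube_blue: Closed dark red sample tube, blue cap, white label, lying level, 22 g, 16 mm diameter, 121 mm long. Origin on its axis at the label, midway between the saddles (51.3 mm above the bench). x runs along it to the cap (19 mm diameter, x = 44 to 67 mm); round end at x = -54 mm; any roll. Pick it at the label, across its axis; neighbours' axes are 56 mm off: open the fingers only about 40 mm.
- tube_yellow: Closed dark red sample tube, yellow cap, white label, lying level, 22 g, 16 mm diameter, 121 mm long. Origin on its axis at the label, midway between the saddles (51.3 mm above the bench). x runs along it to the cap (19 mm diameter, x = 44 to 67 mm); round end at x = -54 mm; any roll. Pick it at the label, across its axis; neighbours' axes are 56 mm off: open the fingers only about 40 mm.
- cradle_purple: Fixed black cradle with a purple tab (12 x 44 mm) at its near end; the purple-capped tube lies in it at the start, so it keeps showing the starting order. Two V saddles, 50 mm clear between, like the loader's. Origin: underside centre, 6 mm above the bench, 45.3 mm below the tube's origin; axes as the tray's; base 4 mm thick.
- cradle_red: Fixed black cradle with a red tab (12 x 44 mm) at its near end; the red-capped tube lies in it at the start, so it keeps showing the starting order. Two V saddles, 50 mm clear between, like the loader's. Origin: underside centre, 6 mm above the bench, 45.3 mm below the tube's origin; axes as the tray's; base 4 mm thick.
- cradle_blue: Fixed black cradle with a blue tab (12 x 44 mm) at its near end; the blue-capped tube lies in it at the start, so it keeps showing the starting order. Two V saddles, 50 mm clear between, like the loader's. Origin: underside centre, 6 mm above the bench, 45.3 mm below the tube's origin; axes as the tray's; base 4 mm thick.
- cradle_yellow: Fixed black cradle with a yellow tab (12 x 44 mm) at its near end; the yellow-capped tube lies in it at the start, so it keeps showing the starting order. Two V saddles, 50 mm clear between, like the loader's. Origin: underside centre, 6 mm above the bench, 45.3 mm below the tube's origin; axes as the tray's; base 4 mm thick.

How it is judged:
By the outcome, as a careful person would: the job done as asked, in the order asked, and still so for the second after the job is handed in, with the robot touching nothing.
It also fails if it takes over 109 s, if anything falls off the work surface, if the arm or the gripper's body presses on something with over 40 N, if the wrist force passes 120 N, or if a joint passes its speed limit or range.

## Working session

There is one attempt and no reset: what is moved stays moved. The work goes in short steps, Python scripts to look and compute and a shell command to move; the robot and the scene stay as the last step left them, time stands still between calls to the robot, and variables do not carry over. Pictures are saved under pics/ and viewed, about 12 in all and at most 16, crops included, and the job is handed in when it is done.

```bash
mkdir -p pics
python3 - <<'E'
from plant import bot,eyes
import cv2,numpy as np
s=bot.observe();print(s['time'],s['tcp_pos'],s['ee_rot'],s['gripper_width'])
for n in("scene","side","wrist"):
    c=eyes.get_calibration(n);print(n,{k:c[k] for k in('fx','fy','cx','cy','k1')});print(np.round(c['pose'],3))
    cv2.imwrite(f'pics/{n}0.png',eyes.grab_frame(n)[:,:,::-1])
E
```

```text
0.0 [0.13768621 0.58339045 0.23042484] [-3.63297317e-01 -3.12029597e+00  2.66637223e-03] 0.9967617342149825
scene {'fx': 575.529814496713, 'fy': 575.529814496713, 'cx': 314.9366149294996, 'cy': 237.29320367201396, 'k1': -0.06289141308796195}
[[ 0.838 -0.424  0.345  0.845]
 [ 0.546  0.646 -0.533 -0.504]
 [ 0.003  0.635  0.773  0.787]
 [ 0.     0.     0.     1.   ]]
side {'fx': 576.919324205242, 'fy': 576.919324205242, 'cx': 321.155324001355, 'cy': 239.40119175995926, 'k1': -0.02813073016697389}
[[ 0.9    0.23  -0.37   0.19 ]
 [-0.436  0.467 -0.769 -0.679]
 [-0.004  0.854  0.52   0.534]
 [ 0.     0.     0.     1.   ]]
wrist {'fx': 406.5840327347947, 'fy': 406.5840327347947, 'cx': 317.80642154871236, 'cy': 243.10082839390213, 'k1': -0.026869706205507143}
[[ 0.23  -0.934 -0.272  0.068]
 [ 0.973  0.221  0.064  0.601]
 [-0.    -0.279  0.96   0.374]
 [ 0.     0.     0.     1.   ]]
```

View pics/scene0.png

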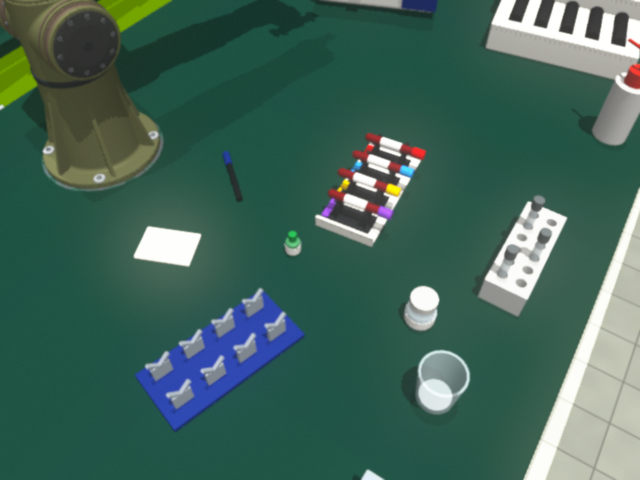

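View pics/wrist0.png

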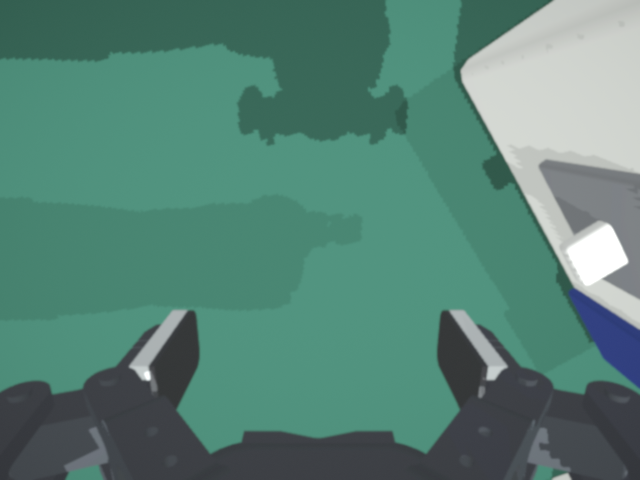

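The tray is on the left and the navy rack on the right. From the left the caps run red, blue, yellow, purple, and they point away from the robot. In the scene picture they are at about (417,153), (407,171), (393,190) and (385,212). The rack corners are near (137,375), (265,290), (302,335) and (178,427).

```bash
cat > h.py <<'E'
import cv2,numpy as np
def rays(c,uv):
    K=np.array([[c['fx'],0,c['cx']],[0,c['fy'],c['cy']],[0,0,1.]])
    n=cv2.undistortPoints(np.float64(uv).reshape(-1,1,2),K,np.array([c['k1'],0,0,0,0.]))[:,0]
    P=np.array(c['pose']);return P[:3,3],(np.c_[n[:,0],-n[:,1],-np.ones(len(n))])@P[:3,:3].T
def plane(c,uv,z):
    o,d=rays(c,uv);return o+d*((z-o[2])/d[:,2])[:,None]
def proj(c,p):
    P=np.array(c['pose']);q=(np.atleast_2d(p)-P[:3,3])@P[:3,:3];x=q[:,0]/-q[:,2];y=-q[:,1]/-q[:,2];f=1+c['k1']*(x*x+y*y)
    return np.c_[c['fx']*x*f+c['cx'],c['fy']*y*f+c['cy']]
HUE=dict(purple=(128,150),red=(0,6),blue=(95,112),yellow=(20,33))
def blobs(im,lo,hi,s=120,v=90,amin=30):
    h=cv2.cvtColor(im,cv2.COLOR_RGB2HSV);m=cv2.inRange(h,(lo,s,v),(hi,255,255))
    n,l,st,ce=cv2.connectedComponentsWithStats(m)
    return [(int(st[i,4]),ce[i].round(1),l==i) for i in sorted(range(1,n),key=lambda i:-st[i,4]) if st[i,4]>=amin]
E
python3 - <<'E'
from h import *
from plant import eyes
for n in('scene','side'):
    im=cv2.imread(f'pics/{n}0.png')[:,:,::-1].copy();c=eyes.get_calibration(n)
    for k,(a,b) in HUE.items():
        print(n,k,[(A,ce,plane(c,ce,.0513)[0][:2].round(4)) for A,ce,_ in blobs(im,a,b,v=130)[:4]])
    for A,ce,m in blobs(im,112,127,s=150,v=60,amin=800)[:2]:
        uv=np.argwhere(m)[:,::-1];r=cv2.minAreaRect(plane(c,uv,.010)[:,:2].astype(np.float32)*1000)
        print('navy',A,ce,r)
E
```

```text
scene purple [(124, array([384.7, 211.9]), array([0.5861, 0.1163])), (120, array([328.6, 207.9]), array([0.5005, 0.0713]))]
scene red [(228, array([634.6,  75.8]), array([0.8582, 0.7839])), (149, array([417. , 152.2]), array([0.5644, 0.2835])), (97, array([364.2, 151.3]), array([0.4797, 0.2305])), (42, array([345.1, 172.3]), array([0.4789, 0.1621]))]
scene blue [(119, array([406.5, 170.8]), array([0.5709, 0.2274])), (61, array([356.4, 165.8]), array([0.4875, 0.1882]))]
scene yellow [(133, array([392.8, 189.3]), array([0.5722, 0.1718])), (78, array([343.4, 184.9]), array([0.493 , 0.1328]))]
navy 7019 [218.2 362.8] ((505.0303649902344, -236.02313232421875), (233.91412353515625, 110.31615447998047), 73.74312591552734)
side purple [(114, array([330. , 210.1]), array([0.5911, 0.117 ])), (90, array([276.6, 247.2]), array([0.4608, 0.0447]))]
side red [(184, array([336.2,  68.9]), array([1.0246, 0.9392])), (92, array([282.5, 175.3]), array([0.5716, 0.287 ])), (42, array([233.7, 207.1]), array([0.4429, 0.2027])), (33, array([327.2,  47.8]), array([1.1248, 1.2048]))]
side blue [(2153, array([611.4, 341.7]), array([ 0.7523, -0.3465])), (406, array([32.2, 20.5]), array([0.1974, 2.2844])), (189, array([436. , 374.2]), array([ 0.5225, -0.2953])), (130, array([296.6, 186.4]), array([0.5765, 0.2293]))]
side yellow [(142, array([309.7, 198.5]), array([0.5778, 0.173 ])), (122, array([262.5, 233.5]), array([0.456 , 0.0941]))]
navy 8161 [393.6 393.9] ((500.6703796386719, -237.39796447753906), (238.7789764404297, 109.43572998046875), 73.8134765625)
navy 4224 [94.1 61.9] ((392.54034423828125, 1972.6314697265625), (2278.171875, 182.66668701171875), 85.22317504882812)
```

View pics/side0.png

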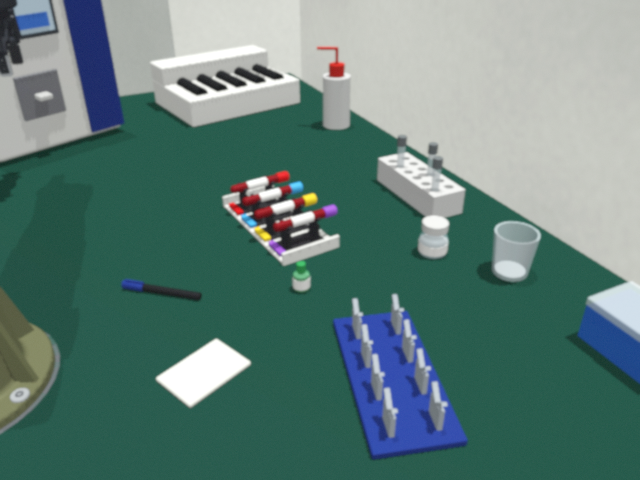

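```bash
python3 -m inch '{"gripper":[0.5,0.5,0.5,0.5,0.5,0.5,0.5,0.5,0.5,0.5,0.5,0.5],"translation":[[-37.5,-24,-2.5],[-37.5,-24,-2.5],[-37.5,-24,-2.5],[-37.5,-24,-2.5],[-37.5,-24,-2.5],[-37.5,-24,-2.5],[-37.5,-24,-2.5],[-37.5,-24,-2.5],[-37.5,-24,-2.5],[-37.5,-24,-2.5],[-37.5,-24,-2.5],[-37.5,-24,-2.5]],"spin":[0,0,0,0,0,0,0,0,0,0,0,0]}'; python3 -m inch '{"gripper":[0.5,0.5,0.5],"translation":[[0,0,0],[0,0,0],[0,0,0]],"spin":[-0.17,-0.17,0]}'
python3 - <<'E'
from h import *
from plant import eyes,bot
import pickle
s=bot.observe();c=eyes.get_calibration('wrist');im=eyes.grab_frame('wrist')
print(s['time'],s['tcp_pos'],s['ee_rot'],s['gripper_width'],s['ft_force'])
pickle.dump(c,open('w1.pkl','wb'));cv2.imwrite('pics/w1.png',im[:,:,::-1])
E
```

```text
time: 1.65
tcp_pos: [0.5104, 0.199, 0.2612]
ee_rot: [-0.363, -3.12, 0.0]
ft_force: [0.2, 0.0, -0.2]
gripper_width: 0.496
time: 2.02
tcp_pos: [0.5095, 0.2, 0.261]
ee_rot: [0.166, -3.137, 0.0]
ft_force: [-0.5, 0.1, 0.0]
gripper_width: 0.504
2.025 [0.50953538 0.20002116 0.26096642] [ 1.66377086e-01 -3.13652504e+00  2.77170065e-04] 0.5035716141570771 [-0.54618631  0.10427614  0.00396566]
```

View pics/w1.png

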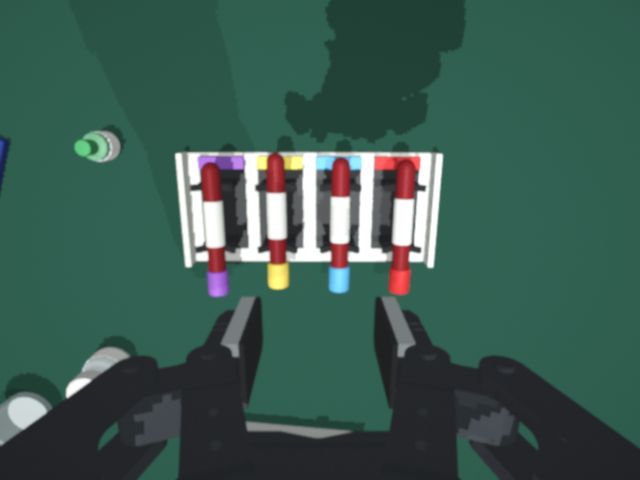

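The wrist picture shows all four tubes lying in the cradles, caps at about (218,283), (278,275), (339,279) and (400,281), labels at row 215–225. They are slightly shifted along their axes relative to each other. Next I compute positions.

```bash
cat >> h.py <<'E'
def tubes(im,c,z=.0513,zl=.0553,names=HUE,near=None):
    """name -> (label centre xy, cap centre xy, axis angle deg)"""
    out={};h=cv2.cvtColor(im,cv2.COLOR_RGB2HSV)
    for k in names:
        a,b=HUE[k];cand=blobs(im,a,b,v=140)
        cand=[x for x in cand if (near is None or np.hypot(*(plane(c,x[1],z)[0][:2]-near[k]))<.035)]
        if not cand: continue
        cap=plane(c,max(cand,key=lambda x:x[1][1])[1] if near is None else cand[0][1],z)[0][:2]
        out[k]=cap
    return out
def label(im,c,cap,ax,zl=.0563):
    """scan across the tube for its white label around ax direction; returns centre"""
    h=cv2.cvtColor(im,cv2.COLOR_RGB2HSV);s=np.arange(-.075,-.033,.0005);t=np.arange(-.016,.0161,.0005);n=np.array([-ax[1],ax[0]])
    S,T=np.meshgrid(s,t,indexing='ij');p=cap+S[...,None]*ax+T[...,None]*n
    uv=proj(c,np.c_[p.reshape(-1,2),np.full(S.size,zl)])
    v=cv2.remap(im,np.float32(uv[:,0]).reshape(S.shape),np.float32(uv[:,1]).reshape(S.shape),cv2.INTER_LINEAR)
    hs=cv2.cvtColor(v,cv2.COLOR_RGB2HSV);m=((hs[...,1]<70)&(hs[...,2]>140)).astype(np.uint8)
    k,l,st,ce=cv2.connectedComponentsWithStats(m)
    i=1+np.argmax([st[j,4]/(1+abs(ce[j,0]-32)) for j in range(1,k)])
    return cap+s[0]*ax+ce[i,1]*.0005*ax+n*(t[0]+ce[i,0]*.0005),st[i,2:4]*.5
E
python3 - <<'E'
from h import *
import pickle
c=pickle.load(open('w1.pkl','rb'));im=cv2.imread('pics/w1.png')[:,:,::-1].copy()
ax=np.array([1.,.0]);T=tubes(im,c)
for _ in range(3):
    L={k:label(im,c,T[k],ax) for k in T}
    A=[T[k]-L[k][0] for k in T];ax=np.sum(A,0);ax/=np.hypot(*ax)
for k in T: 
    d=T[k]-L[k][0];print(k,T[k].round(4),L[k][0].round(4),L[k][1],'len',np.hypot(*d).round(4),'deg',np.degrees(np.arctan2(d[1],d[0])).round(2))
P=np.array([L[k][0] for k in('purple','yellow','blue','red')]);
d=P[3]-P[0];print('row',np.degrees(np.arctan2(*-d))if 0 else np.degrees(np.arctan2(d[1],d[0])),np.hypot(*d),P.mean(0))
# tabs at z=.010
for k,(a,b) in HUE.items():
    t=min(blobs(im,a,b,v=90),key=lambda x:x[1][1]);uv=np.argwhere(t[2])[:,::-1];p=plane(c,uv,.011);r=cv2.minAreaRect(np.float32(p[:,:2]*1000));print('tab',k,t[0],r)
E
```

```text
purple [0.588  0.1161] [0.5333 0.1064] [27.5 41. ] len 0.0556 deg 10.04
red [0.57   0.2839] [0.5144 0.2769] [19. 39.] len 0.0561 deg 7.11
blue [0.5751 0.2274] [0.5187 0.2213] [18. 38.] len 0.0567 deg 6.19
yellow [0.5754 0.1711] [0.5201 0.1654] [18. 40.] len 0.0556 deg 5.91
row 96.32178694022346 0.1715976808070477 [0.52160724 0.19249379]
tab purple 242 ((482.9845275878906, 105.42828369140625), (11.322712898254395, 39.375946044921875), 5.914361000061035)
tab red 380 ((465.2555236816406, 272.5637512207031), (11.33020305633545, 42.444618225097656), 6.194119453430176)
tab blue 79 ((472.20574951171875, 207.90625), (6.202836990356445, 14.793105125427246), 73.66080474853516)
tab yellow 131 ((475.9280090332031, 172.8267059326172), (11.309308052062988, 17.034778594970703), 6.0264763832092285)
```

Tray yaw is about 6.05° and the jaw is already aligned with it (96.06°). I go to red at (0.514, 0.2775).

```bash
python3 -m inch '{"gripper":[0.5,0.5,0.5,0.5,0.5,0.5,0.5,0.5,0.5,0.5],"translation":[[-6.5,38,0],[-6.5,38.5,0],[0,0,40],[0,0,40],[0,0,40],[0,0,30],[0,0,30],[0,0,26],[0,0,22],[0,0,0]],"spin":[0,0,0,0,0,0,0,0,0,0]}'
python3 - <<'E'
from h import *
from plant import eyes,bot
im=eyes.grab_frame('wrist');cv2.imwrite('pics/w2.png',im[:,:,::-1])
E
```

```text
time: 3.32
tcp_pos: [0.5125, 0.2771, 0.0316]
ee_rot: [0.167, -3.134, 0.003]
ft_force: [0.0, 0.1, 0.8]
gripper_width: 0.5
```

View pics/w2.png

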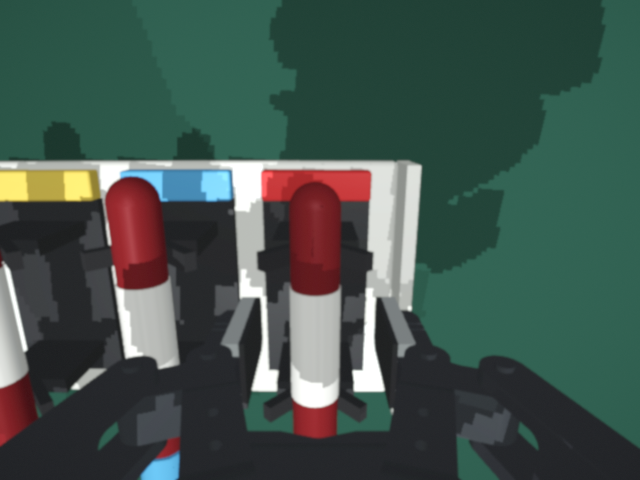

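The fingers straddle the red tube, which is centred (tube column 315, pads 240–395). I close and lift.

```bash
python3 -m inch '{"gripper":[1,1,1,1,1,1,1,1,1,1,1,1],"translation":[[0,0,0],[0,0,0],[0,0,0],[0,0,0],[0,0,0],[0,0,0],[0,0,-10],[0,0,-25],[0,0,-30],[0,0,-30],[0,0,-30],[0,0,-25]],"spin":[0,0,0,0,0,0,0,0,0,0,0,0]}'
```

```text
time: 4.88
tcp_pos: [0.5147, 0.2784, 0.186]
ee_rot: [-0.17, 3.135, 0.003]
ft_force: [0.3, 0.2, -1.5]
gripper_width: 0.163
```

```bash
python3 -m inch '{"gripper":[1,1,1,1,1,1,1,1,1,1,1,1],"translation":[[3,-23,-15],[6,-46,-15],[6,-46,-15],[6,-46,-10],[6,-46,-10],[6,-46,-10],[6,-46,0],[6,-46,0],[6,-46,0],[6,-46,0],[6,-46,0],[6,-28,0]],"spin":[0,0,0,0,0,0,0,0,0,0,0,0]}'; python3 -m inch '{"gripper":[1,1,1,1,1],"translation":[[0,0,0],[0,0,0],[0,0,0],[0,0,0],[0,0,0]],"spin":[0.12,0.15,0.12,0,0]}'
python3 - <<'E'
from h import *
from plant import eyes,bot
import pickle
s=bot.observe();c=eyes.get_calibration('wrist');im=eyes.grab_frame('wrist')
print(s['time'],s['tcp_pos'],s['ee_rot'],s['gripper_width'],s['ft_force'])
pickle.dump(c,open('w3.pkl','wb'));cv2.imwrite('pics/w3.png',im[:,:,::-1])
for A,ce,m in blobs(im,112,127,s=150,v=60,amin=800)[:2]:
    uv=np.argwhere(m)[:,::-1];print('navy',A,ce,cv2.minAreaRect(plane(c,uv,.010)[:,:2].astype(np.float32)*1000))
E
```

```text
time: 6.38
tcp_pos: [0.4995, -0.2404, 0.2585]
ee_rot: [0.166, -3.137, 0.0]
ft_force: [-0.4, 0.6, -0.6]
gripper_width: 0.159
time: 7.0
tcp_pos: [0.5004, -0.238, 0.2584]
ee_rot: [-0.439, -3.111, 0.0]
ft_force: [-0.0, -0.4, 0.1]
gripper_width: 0.165
7.0 [ 0.50036486 -0.23797022  0.25844385] [-4.38837607e-01 -3.11073044e+00  6.05178854e-06] 0.16457227029521448 [-0.02617108 -0.44161961  0.08587263]
```

View pics/w3.png

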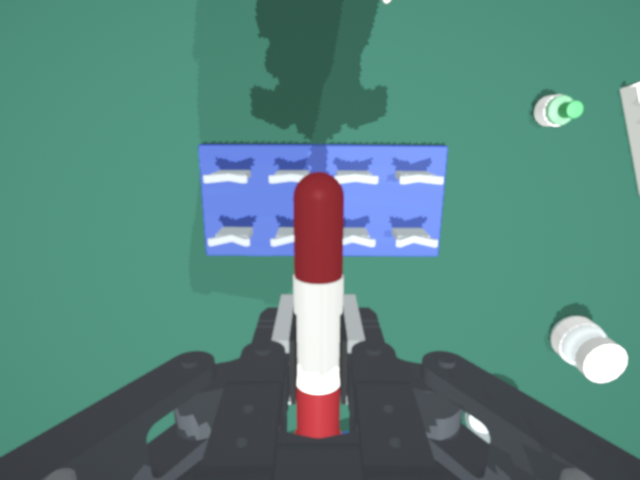

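The rack spans (200,145)–(445,255) in the wrist picture, and the red tube is held straight at the label. The navy hue mask missed the plate, so I widen it.

Run:
```python
from h import *
import pickle
c=pickle.load(open('w3.pkl','rb'));im=cv2.imread('pics/w3.png')[:,:,::-1].copy()
for A,ce,m in blobs(im,108,130,s=110,v=60,amin=800)[:2]:
    uv=np.argwhere(m)[:,::-1];print('navy',A,ce,cv2.minAreaRect(plane(c,uv,.010)[:,:2].astype(np.float32)*1000))
# saddles: bright grey blobs inside plate
h=cv2.cvtColor(im,cv2.COLOR_RGB2HSV);m=cv2.inRange(h,(0,0,170),(180,70,255));m[:160]=0;m[250:]=0;m[:,:200]=0;m[:,445:]=0
n,l,st,ce=cv2.connectedComponentsWithStats(m)
for i in range(1,n):
    if st[i,4]>60: print(st[i],ce[i].round(1))
print('grasp pt',proj(c,[.50036,-.23797,.25844+.019]),'z label ends', )
o=np.array([.50036,-.23797,.27744]);a=np.array([.960,-.280,0])
for s in(-.054,-.02,-.0,.02,.044):print(s,proj(c,o+s*a+[0,0,.008]))
```

```text
navy 18051 [322.4 192.9] ((502.2760925292969, -232.88853454589844), (235.56317138671875, 109.64488220214844), 73.86427307128906)
[203 170  47  14 522] [227.5 176.2]
[268 170  42  14 422] [287.5 175.9]
[334 171  45  14 487] [355.7 177. ]
[395 171  49  14 540] [418.2 177.4]
[208 227  45  20 655] [231.9 236. ]
[270 227  25  20 339] [282.8 236.6]
[342 228  34  19 467] [357.6 236.9]
[392 228  46  20 660] [412.7 237.1]
grasp pt [[315.94685975 341.29357125]] z label ends
-0.054 [[316.27446849 188.10708329]]
-0.02 [[316.00772744 297.17473727]]
-0.0 [[315.87172107 353.83192521]]
0.02 [[315.74904753 405.5839576 ]]
0.044 [[315.61731699 461.89123072]]
```

Run:
```python
from h import *
import pickle
from plant import eyes
c=pickle.load(open('w3.pkl','rb'))
for z in(.05,.053):
    N=plane(c,[[227.5,176.2],[418.2,177.4]],z);F=plane(c,[[231.9,236],[412.7,237.1]],z)
    print(z,N.round(4)[:,:2].tolist(),F.round(4)[:,:2].tolist(),((N+F)/2).round(4)[:,:2].tolist(),np.concatenate([N,F]).mean(0).round(4))
# fixed views: saddle tops, light grey within the rack
for n in('scene','side'):
    c=eyes.get_calibration(n);im=cv2.imread(f'pics/{n}0.png')[:,:,::-1].copy();h=cv2.cvtColor(im,cv2.COLOR_RGB2HSV)
    b=blobs(im,112,127,s=150,v=60,amin=4000)[0][2].astype(np.uint8);x,y,w,hh=cv2.boundingRect(b)
    pts=np.argwhere(b)[:,::-1];hull=cv2.convexHull(pts.astype(np.int32))
    print(n,[ (cv2.approxPolyDP(hull,6,True)[:,0]).tolist()])
    q=cv2.approxPolyDP(hull,6,True)[:,0];print(plane(c,q,.010)[:,:2].round(4).tolist())
R=np.array([[.9605,.2782],[-.2782,.9605]]) # columns x,y axes (yaw -16.15deg)
c0=np.array([.503,-.235])
for n in('scene','side'):
    c=eyes.get_calibration(n);print(n,proj(c,[[*(c0+R@[a,b]),.010] for a in(-.055,.055) for b in(-.118,.118)]).round(1).tolist())
```

```text
0.05 [[0.4511, -0.3038], [0.4976, -0.146]] [[0.5026, -0.3179], [0.5486, -0.162]] [[0.4769, -0.3109], [0.5231, -0.154]] [ 0.5    -0.2325  0.05  ]
0.053 [[0.4509, -0.3031], [0.4971, -0.1466]] [[0.502, -0.3171], [0.5476, -0.1625]] [[0.4765, -0.3101], [0.5224, -0.1546]] [ 0.4994 -0.2323  0.053 ]
scene [[[303, 334], [175, 430], [136, 376], [263, 293]]]
[[0.5879, -0.1393], [0.5246, -0.3624], [0.4224, -0.3329], [0.4916, -0.112]]
side [[[465, 443], [373, 458], [334, 320], [389, 314], [432, 367]]]
[[0.5174, -0.3645], [0.416, -0.3366], [0.4839, -0.1101], [0.5611, -0.133], [0.5539, -0.2496]]
scene [[133.5, 374.3], [260.8, 288.2], [173.5, 430.1], [304.3, 333.1]]
side [[372.4, 455.1], [332.3, 318.7], [468.5, 440.6], [406.7, 310.3]]
```

```bash
python3 -m inch '{"gripper":[1,1,1,1,1,1,1,1,1,1],"translation":[[-1,-20,0],[-2,-30,0],[-2.5,-30,0],[0,0,25],[0,0,35],[0,0,35],[0,0,35],[0,0,33],[0,0,20],[0,0,0]],"spin":[0,0,0,0,0,0,0,0,0,0]}'
python3 - <<'E'
from h import *
from plant import eyes,bot
w=eyes.grab_frame('wrist');a=eyes.grab_frame('side')
cv2.imwrite('pics/w4.png',np.hstack([w[:,80:560],cv2.resize(a[270:470,300:500],(480,480),interpolation=cv2.INTER_CUBIC)])[:,:,::-1][::1])
i=cv2.imread('pics/w4.png');cv2.imwrite('pics/w4.png',cv2.resize(i,(800,400)))
E
```

```text
time: 8.3
tcp_pos: [0.4822, -0.3161, 0.0736]
ee_rot: [-0.441, -3.107, -0.002]
ft_force: [1.4, 0.2, -0.6]
gripper_width: 0.162
```

View pics/w4.png

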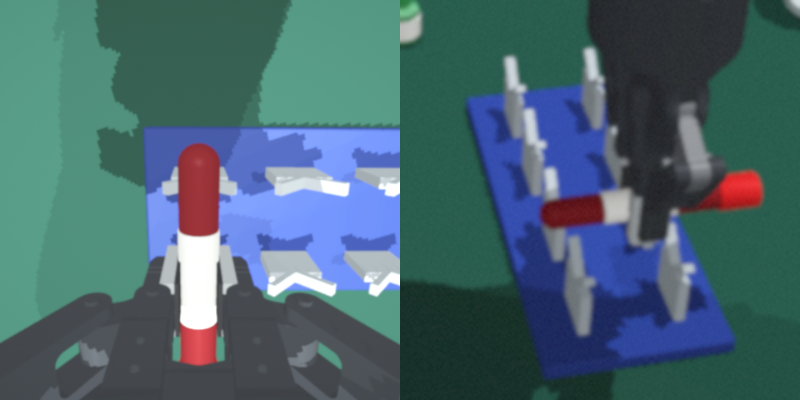

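Wrist: the near saddle's wings (centre about column 200) sit symmetrically about the tube (column 198), so lateral alignment is good. I check the axial alignment numerically.

Run:
```python
from h import *
from plant import eyes,bot
s=bot.observe();c=eyes.get_calibration('wrist');t=s['tcp_pos'];a=np.array([.961,-.2767])
f=lambda u,v,z:(((plane(c,[[u/.8333+80,v/.8333]],z)[0][:2]-t[:2])@a)*1000).round(1)
print('near wings top',f(170,168,.056),f(170,193,.056),f(230,170,.056),f(230,193,.056))
z=t[2]+.019
print('tip',f(198,145,z),'label/red near',f(198,233,z+.008),'label/cap end',f(198,326,z+.008))
print('plate near edge',f(198,128,.01))
for n in('side','scene'):
    c=eyes.get_calibration(n);o=np.array([*t[:2],z]);A=np.array([*a,0])
    im=eyes.grab_frame(n);b=blobs(im,0,6,v=150)[:4]
    for x in b:
        p=plane(c,x[1],z)[0];print(n,x[0],x[1],((p-o)@A*1000).round(1),((p-o)@[.2767,.961,0]*1000).round(1))
```

```text
near wings top -41.5 -28.9 -40.5 -28.9
tip -57.2 label/red near -25.9 label/cap end 14.2
plate near edge -57.6
side 216 [472.1 363.2] 55.9 -1.3
side 169 [336.8  68.7] 142.1 1197.3
side 59 [234.9 207.6] -181.4 403.1
side 32 [327.1  47.8] 160.4 1453.0
scene 161 [635.5  74.2] 73.7 1094.9
scene 88 [365.6 150.5] -122.7 492.4
scene 42 [337. 193.] -78.4 383.4
scene 33 [634.3  42.8] 9.9 1207.0
```

Relative to the rack, the tube tip sits at x ≈ 0.4 mm (1 mm wanted), so axial alignment is good. I lower to contact.

```bash
python3 -m inch '{"gripper":[1,1,1,1,1,1,1,1],"translation":[[0,0,14],[0,0,12],[0,0,7],[0,0,4],[0,0,2],[0,0,1.5],[0,0,0],[0,0,0]],"spin":[0,0,0,0,0,0,0,0]}'
python3 - <<'E'
from plant import bot
s=bot.observe();print(s['tcp_pos'],s['ft_force'])
E
```

```text
time: 9.5
tcp_pos: [0.4841, -0.3162, 0.035]
ee_rot: [0.441, 3.11, -0.0]
ft_force: [0.3, 0.1, -0.2]
gripper_width: 0.165
[ 0.48409121 -0.31619882  0.03502655] [ 0.31427861  0.08678792 -0.15263506]
```

```bash
python3 -m inch '{"gripper":[1,1,1,1],"translation":[[0,0,1],[0,0,0.7],[0,0,0],[0,0,0]],"spin":[0,0,0,0]}'; python3 -m inch '{"gripper":[1,1,1],"translation":[[0,0,0.6],[0,0,0],[0,0,0]],"spin":[0,0,0]}'
```

```text
time: 10.0
tcp_pos: [0.4842, -0.3163, 0.0346]
ee_rot: [0.441, 3.109, -0.001]
ft_force: [-3.5, 1.6, 11.3]
gripper_width: 0.167
time: 10.38
tcp_pos: [0.4842, -0.3164, 0.0346]
ee_rot: [0.441, 3.109, -0.001]
ft_force: [-5.0, 3.3, 16.5]
gripper_width: 0.166
```

```bash
python3 -m inch '{"gripper":[1,1,0.75,0.65,0.55,0.5,0.5,0.5,0.5],"translation":[[0,0,-1],[0,0,0],[0,0,0],[0,0,0],[0,0,0],[0,0,0],[0,0,0],[0,0,-10],[0,0,-20]],"spin":[0,0,0,0,0,0,0,0,0]}'; python3 -m inch '{"gripper":[0.5,0.5,0.5,0.5,0.5],"translation":[[0,0,-40],[0,0,-40],[0,0,-40],[0,0,-40],[0,0,0]],"spin":[0,0,0,0,0]}'
python3 - <<'E'
from h import *
from plant import eyes,bot
w=eyes.grab_frame('wrist');a=eyes.grab_frame('side');s=bot.observe();c=eyes.get_calibration('wrist')
print(s['tcp_pos'],s['ee_rot'])
im=np.hstack([w[:,80:560],cv2.resize(a[270:470,300:500],(480,480),interpolation=cv2.INTER_CUBIC)])[:,:,::-1]
cv2.imwrite('pics/w5.png',cv2.resize(im,(800,400)))
for A,ce,m in blobs(w,0,8,s=120,v=60,amin=60)[:3]: print(A,ce,plane(c,ce,.0513)[0][:2].round(4))
E
```

```text
time: 11.5
tcp_pos: [0.4834, -0.3157, 0.0636]
ee_rot: [-0.441, -3.109, -0.001]
ft_force: [0.6, 0.8, -0.3]
gripper_width: 0.499
time: 12.12
tcp_pos: [0.4859, -0.3174, 0.2281]
ee_rot: [0.44, 3.104, -0.005]
ft_force: [-0.3, -0.1, -0.3]
gripper_width: 0.494
[ 0.4840987 -0.3162271  0.2241943] [ 4.41036852e-01  3.10926548e+00 -8.93362523e-04]
418 [319.  276.8] [ 0.5327 -0.3284]
```

View pics/w5.png

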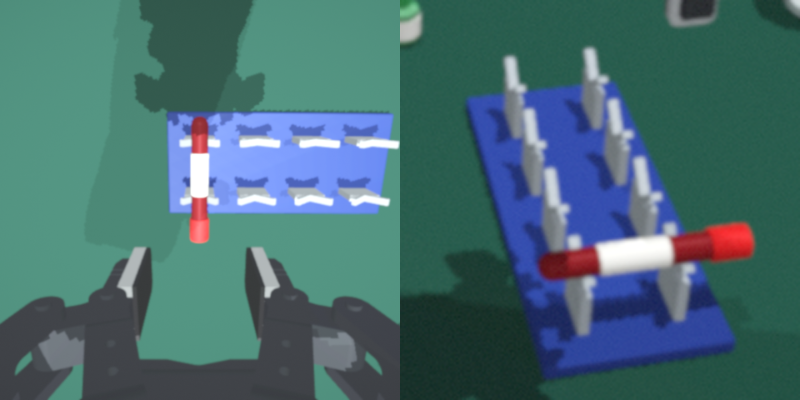

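Red lies in the rightmost place, label midway between the saddles, cap away from the robot. The settled TCP at release was (0.4842, -0.3163). Next is blue.

```bash
cat > chk.py <<'E'
import sys
from h import *
from plant import eyes,bot
k=sys.argv[1];s=bot.observe();c=eyes.get_calibration('wrist');im=eyes.grab_frame('wrist');t=np.array(s['tcp_pos'])
r=np.array(s['ee_rot']);R=cv2.Rodrigues(r)[0]
ph=np.degrees(np.arctan2(R[1,1],R[0,1]));print(s['time'],t.round(4),'phi',ph.round(2))
a=np.array([.9944,.1056]);cand=[x for x in blobs(im,*HUE[k],v=130) if x[1][1]<470]
for x in cand:
    p=plane(c,x[1],.0513)[0][:2];L=p-.0559*a;d=L-t[:2];print(x[0],x[1],'label',L.round(4),'tool dx,dy mm',(1000*d@R[:2,:2]).round(1))
E
python3 -m inch '{"gripper":[0.5,0.5,0.5],"translation":[[0,0,0],[0,0,0],[0,0,0]],"spin":[-0.12,-0.15,-0.117]}';python3 -m inch '{"gripper":[0.5,0.5,0.5,0.5,0.5,0.5,0.5,0.5,0.5,0.5,0.5,0.5],"translation":[[-5,25,0],[-8,47,0],[-8,47,0],[-8,47,0],[-8,47,0],[-8,47,0],[-8,47,0],[-8,47,0],[-8,47,0],[-8,47,0],[-8,47,0],[-6,36,0]],"spin":[0,0,0,0,0,0,0,0,0,0,0,0]}';python3 -m inch '{"gripper":[0.5,0.5,0.5],"translation":[[0,0,0],[0,0,0],[0,0,0]],"spin":[0,0,0]}'; python3 chk.py blue
```

```text
time: 12.6
tcp_pos: [0.483, -0.3155, 0.2219]
ee_rot: [0.171, -3.135, -0.003]
ft_force: [-0.1, -1.0, 0.6]
gripper_width: 0.497
time: 14.1
tcp_pos: [0.5176, 0.2231, 0.2219]
ee_rot: [0.167, -3.135, 0.001]
ft_force: [0.2, 0.6, 0.4]
gripper_width: 0.501
time: 14.48
tcp_pos: [0.5184, 0.2203, 0.2231]
ee_rot: [0.163, -3.136, 0.001]
ft_force: [-0.7, -0.2, -0.2]
gripper_width: 0.499
14.475 [0.5184 0.2203 0.2231] phi 95.95
614 [318.  284.6] label [0.5189 0.2214] tool dx,dy mm [-0.6  1. ]
133 [334.  153.7] label [0.4114 0.2224] tool dx,dy mm [106.2  13.2]
111 [303.3 153.3] label [0.4135 0.1991] tool dx,dy mm [106.5 -10.2]
```

```bash
python3 -m inch '{"gripper":[0.5,0.5,0.5,0.5,0.5,0.5,0.5,0.5],"translation":[[0,1,30],[0,0,40],[0,0,40],[0,0,35],[0,0,25],[0,0,20],[0,0,0],[0,0,0]],"spin":[0,0,0,0,0,0,0,0]}'; python3 -m inch '{"gripper":[1,1,1,1,1,1,1,1,1,1,1,1],"translation":[[0,0,0],[0,0,0],[0,0,0],[0,0,0],[0,0,0],[0,0,-10],[0,0,-25],[0,0,-35],[0,0,-35],[0,0,-35],[0,0,0],[0,0,0]],"spin":[0,0,0,0,0,0,0,0,0,0,0,0]}'
```

```text
time: 15.52
tcp_pos: [0.5192, 0.2223, 0.0344]
ee_rot: [-0.164, 3.136, 0.0]
ft_force: [-0.4, 0.7, 0.7]
gripper_width: 0.495
time: 17.02
tcp_pos: [0.5184, 0.2227, 0.1736]
ee_rot: [-0.165, 3.137, 0.001]
ft_force: [0.1, 0.0, -0.7]
gripper_width: 0.166
```

```bash
python3 -m inch '{"gripper":[1,1,1,1,1,1,1,1,1,1,1,1],"translation":[[4,-25,0],[6,-43,0],[6,-43,0],[6,-43,0],[6,-43,0],[6,-43,0],[6,-43,0],[6,-43,0],[6,-43,0],[6,-43,0],[6,-43,0],[5,-26,0]],"spin":[0,0,0,0,0,0,0,0,0,0,0,0]}';python3 -m inch '{"gripper":[1,1,1,1,1,1,1],"translation":[[0,0,0],[0,0,0],[0,0,0],[0,0,30],[0,0,40],[0,0,0],[0,0,0]],"spin":[0.12,0.15,0.117,0,0,0,0]}'
cat > look.py <<'E'
import sys
from h import *
from plant import eyes,bot
s=bot.observe();t=np.array(s['tcp_pos']);R=cv2.Rodrigues(np.array(s['ee_rot']))[0]
print(s['time'],t.round(4),'phi',np.degrees(np.arctan2(R[1,1],R[0,1])).round(2),np.round(s['ft_force'],1))
k=int(sys.argv[2])
d=np.array([.4842+.01557*k,-.3163+.0538*k])-t[:2];print('to place: tool dx,dy',(1000*d@R[:2,:2]).round(1))
w=eyes.grab_frame('wrist');a=eyes.grab_frame('side')
im=np.hstack([w[:,80:560],cv2.resize(a[270:470,300:500],(480,480),interpolation=cv2.INTER_CUBIC)])[:,:,::-1]
cv2.imwrite(f'pics/{sys.argv[1]}.png',cv2.resize(im,(800,400)))
E
python3 look.py w6 1
```

```text
time: 18.52
tcp_pos: [0.4994, -0.2645, 0.172]
ee_rot: [0.163, -3.135, -0.002]
ft_force: [0.9, 1.0, 0.5]
gripper_width: 0.163
time: 19.4
tcp_pos: [0.5005, -0.263, 0.1039]
ee_rot: [-0.441, -3.11, -0.0]
ft_force: [0.6, 0.1, 0.4]
gripper_width: 0.164
19.4 [ 0.5005 -0.263   0.1039] phi 73.86 [0.6 0.1 0.4]
to place: tool dx,dy [0.8 0.3]
```

View pics/w6.png

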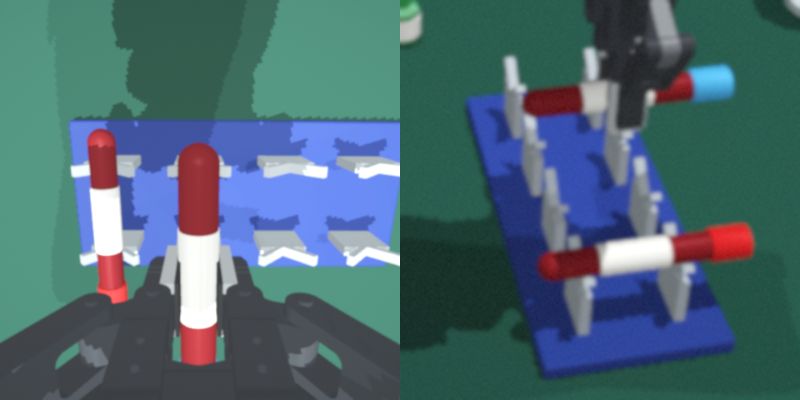

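Blue is held over the second place, centred on its saddle (tube column 198, saddle 168–232). I lower it.

```bash
python3 -m inch '{"gripper":[1,1,1,1,1,1,1,1,1],"translation":[[0.5,0,20],[0,0,20],[0,0,14],[0,0,8],[0,0,4],[0,0,1.5],[0,0,0],[0,0,0],[0,0,0]],"spin":[0,0,0,0,0,0,0,0,0]}';python3 -m inch '{"gripper":[1,1,1],"translation":[[0,0,0.8],[0,0,0],[0,0,0]],"spin":[0,0,0]}'
```

```text
time: 20.62
tcp_pos: [0.5001, -0.2631, 0.0363]
ee_rot: [0.441, 3.11, -0.0]
ft_force: [0.0, -0.9, -0.2]
gripper_width: 0.162
time: 21.0
tcp_pos: [0.5001, -0.263, 0.0353]
ee_rot: [0.441, 3.11, -0.0]
ft_force: [0.2, 0.4, 0.6]
gripper_width: 0.164
```

```bash
python3 -m inch '{"gripper":[1,1,1],"translation":[[0,0,0.6],[0,0,0],[0,0,0]],"spin":[0,0,0]}';python3 -m inch '{"gripper":[1,1,1],"translation":[[0,0,0.5],[0,0,0],[0,0,0]],"spin":[0,0,0]}'
```

```text
time: 21.38
tcp_pos: [0.5002, -0.2629, 0.035]
ee_rot: [0.441, 3.11, 0.0]
ft_force: [-0.4, 1.2, 5.7]
gripper_width: 0.163
time: 21.75
tcp_pos: [0.5002, -0.2628, 0.0349]
ee_rot: [0.441, 3.11, 0.0]
ft_force: [-1.8, 2.6, 8.9]
gripper_width: 0.165
```

In contact. I release, rise, turn back and go to yellow at (0.5201, 0.1654).

```bash
python3 -m inch '{"gripper":[1,1,0.75,0.65,0.55,0.5,0.5,0.5,0.5],"translation":[[0,0,-0.8],[0,0,0],[0,0,0],[0,0,0],[0,0,0],[0,0,0],[0,0,0],[0,0,-10],[0,0,-20]],"spin":[0,0,0,0,0,0,0,0,0]}'; python3 -m inch '{"gripper":[0.5,0.5,0.5,0.5,0.5,0.5,0.5,0.5,0.5],"translation":[[0,0,-40],[0,0,-40],[0,0,-40],[0,0,-38],[0,0,0],[0,0,0],[0,0,0],[0,0,0],[0,0,0]],"spin":[0,0,0,0,-0.12,-0.15,-0.117,0,0]}'; python3 look.py w7 1
```

```text
time: 22.88
tcp_pos: [0.4993, -0.2626, 0.065]
ee_rot: [-0.441, -3.109, -0.001]
ft_force: [-0.8, -0.6, -0.5]
gripper_width: 0.499
time: 24.0
tcp_pos: [0.5, -0.2629, 0.2233]
ee_rot: [-0.162, 3.137, -0.0]
ft_force: [-0.2, 0.8, 0.2]
gripper_width: 0.501
24.0 [ 0.5    -0.2629  0.2233] phi 95.92 [-0.2  0.8  0.2]
to place: tool dx,dy [0.2 0.5]
```

```bash
python3 -m inch '{"gripper":[0.5,0.5,0.5,0.5,0.5,0.5,0.5,0.5,0.5,0.5,0.5,0.5],"translation":[[-4,24,0],[-7,46,0],[-7,46,0],[-7,46,0],[-7,46,0],[-7,46,0],[-7,46,0],[-7,46,0],[-7,46,0],[-4.2,31.9,0],[0,0,0],[0,0,0]],"spin":[0,0,0,0,0,0,0,0,0,0,0,0]}'; python3 chk.py yellow
```

```text
time: 25.6
tcp_pos: [0.5191, 0.165, 0.2228]
ee_rot: [0.165, -3.137, 0.001]
ft_force: [-0.4, 0.0, -0.3]
gripper_width: 0.498
25.6 [0.5191 0.165  0.2228] phi 96.01
630 [317.  285.7] label [0.5207 0.1654] tool dx,dy mm [-1.6  0.2]
124 [331.6 160.7] label [0.4176 0.1658] tool dx,dy mm [100.9  11.4]
117 [303.2 160.2] label [0.4195 0.1442] tool dx,dy mm [101.2 -10.2]
```

View pics/w7.png

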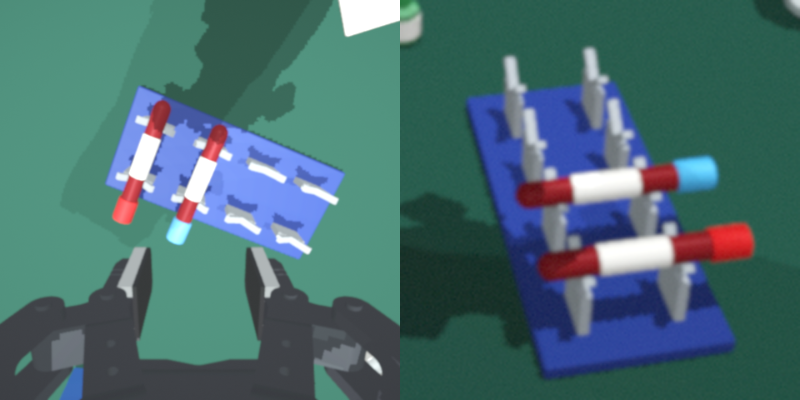

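Blue also lies well in place. I pick yellow with a -1 mm shift.

```bash
python3 -m inch '{"gripper":[0.5,0.5,0.5,0.5,0.5,0.5,0.5,0.5],"translation":[[-1,0,30],[0,0,40],[0,0,40],[0,0,35],[0,0,25],[0,0,19],[0,0,0],[0,0,0]],"spin":[0,0,0,0,0,0,0,0]}'; python3 -m inch '{"gripper":[1,1,1,1,1,1,1,1,1,1,1,1],"translation":[[0,0,0],[0,0,0],[0,0,0],[0,0,0],[0,0,0],[0,0,-10],[0,0,-25],[0,0,-35],[0,0,-35],[0,0,-35],[0,0,0],[0,0,0]],"spin":[0,0,0,0,0,0,0,0,0,0,0,0]}'
```

```text
time: 26.65
tcp_pos: [0.5209, 0.165, 0.0347]
ee_rot: [-0.163, 3.137, 0.0]
ft_force: [-0.5, 0.2, 0.6]
gripper_width: 0.498
time: 28.15
tcp_pos: [0.52, 0.1657, 0.1738]
ee_rot: [0.166, -3.137, -0.001]
ft_force: [-0.3, -0.9, -0.5]
gripper_width: 0.168
```

```bash
python3 -m inch '{"gripper":[1,1,1,1,1,1,1,1,1,1,1],"translation":[[3,-25,0],[5,-43,0],[5,-43,0],[5,-43,0],[5,-43,0],[5,-43,0],[5,-43,0],[5,-43,0],[4,-30,0],[2,-16,0],[0,0,0]],"spin":[0,0,0,0,0,0,0,0,0,0,0]}';python3 -m inch '{"gripper":[1,1,1,1,1,1,1],"translation":[[0,0,0],[0,0,0],[0,0,0],[0,0,30],[0,0,40],[0,0,0],[0,0,0]],"spin":[0.12,0.15,0.117,0,0,0,0]}'; python3 look.py w8 2
```

```text
time: 29.52
tcp_pos: [0.5151, -0.2093, 0.173]
ee_rot: [0.163, -3.136, -0.002]
ft_force: [0.7, 0.4, -0.5]
gripper_width: 0.162
time: 30.4
tcp_pos: [0.5161, -0.2084, 0.1049]
ee_rot: [0.44, 3.11, 0.0]
ft_force: [0.2, -0.2, 0.4]
gripper_width: 0.164
30.4 [ 0.5161 -0.2084  0.1049] phi 73.91 [ 0.2 -0.2  0.4]
to place: tool dx,dy [ 0.7 -0.5]
```

View pics/w8.png

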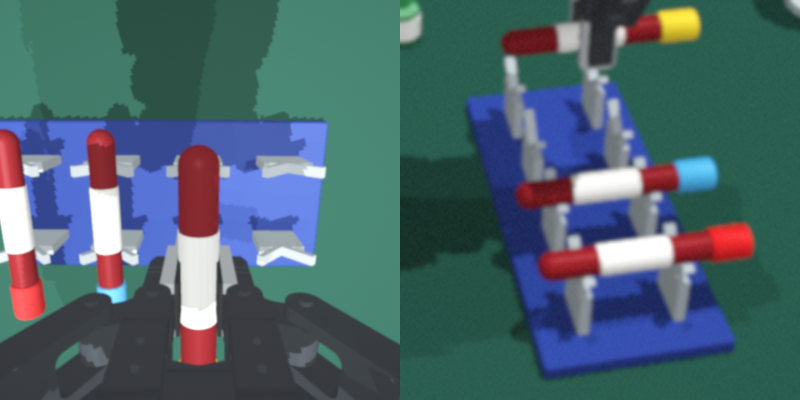

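Yellow is centred over the third place (saddle 168–230, tube at 198). I lower it.

```bash
python3 -m inch '{"gripper":[1,1,1,1,1,1,1,1,1],"translation":[[0.5,0,20],[0,0,20],[0,0,14],[0,0,8],[0,0,5],[0,0,2],[0,0,0],[0,0,0],[0,0,0]],"spin":[0,0,0,0,0,0,0,0,0]}';python3 -m inch '{"gripper":[1,1,1],"translation":[[0,0,0.7],[0,0,0],[0,0,0]],"spin":[0,0,0]}'
```

```text
time: 31.62
tcp_pos: [0.5154, -0.2088, 0.0352]
ee_rot: [0.441, 3.11, 0.0]
ft_force: [0.1, 3.0, 1.0]
gripper_width: 0.166
time: 32.0
tcp_pos: [0.5155, -0.2089, 0.0351]
ee_rot: [0.441, 3.11, 0.0]
ft_force: [-2.7, 3.2, 7.8]
gripper_width: 0.164
```

```bash
python3 -m inch '{"gripper":[1,1,0.75,0.65,0.55,0.5,0.5,0.5,0.5],"translation":[[0,0,-0.7],[0,0,0],[0,0,0],[0,0,0],[0,0,0],[0,0,0],[0,0,0],[0,0,-10],[0,0,-20]],"spin":[0,0,0,0,0,0,0,0,0]}'; python3 -m inch '{"gripper":[0.5,0.5,0.5,0.5,0.5,0.5,0.5,0.5,0.5],"translation":[[0,0,-40],[0,0,-40],[0,0,-40],[0,0,-38],[0,0,0],[0,0,0],[0,0,0],[0,0,0],[0,0,0]],"spin":[0,0,0,0,-0.12,-0.15,-0.117,0,0]}'; python3 look.py w9 2
```

```text
time: 33.12
tcp_pos: [0.5144, -0.2087, 0.065]
ee_rot: [-0.441, -3.109, -0.001]
ft_force: [0.4, 0.5, -0.5]
gripper_width: 0.499
time: 34.25
tcp_pos: [0.5151, -0.209, 0.2233]
ee_rot: [-0.162, 3.137, -0.0]
ft_force: [-0.8, 0.2, -0.3]
gripper_width: 0.5
34.25 [ 0.5151 -0.209   0.2233] phi 95.92 [-0.8  0.2 -0.3]
to place: tool dx,dy [-0.2  0.2]
```

```bash
python3 -m inch '{"gripper":[0.5,0.5,0.5,0.5,0.5,0.5,0.5,0.5,0.5,0.5],"translation":[[-4,24,0],[-7,45,0],[-7,45,0],[-7,45,0],[-7,45,0],[-7,45,0],[-7,45,0],[-4.4,22,0],[0,0,0],[0,0,0]],"spin":[0,0,0,0,0,0,0,0,0,0]}'; python3 chk.py purple
```

```text
time: 35.6
tcp_pos: [0.5319, 0.11, 0.2228]
ee_rot: [0.164, -3.137, 0.001]
ft_force: [0.1, -0.2, -0.1]
gripper_width: 0.503
35.6 [0.5319 0.11   0.2228] phi 96.0
320 [317.  284.9] label [0.5328 0.1103] tool dx,dy mm [-0.9  0.2]
75 [314.6 151.8] label [0.4252 0.0973] tool dx,dy mm [107.5  -1.5]
```

View pics/w9.png

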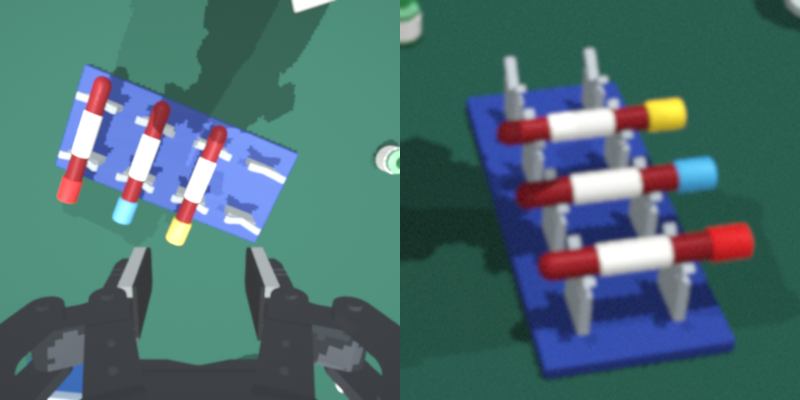

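Three are placed well. I pick purple.

```bash
python3 -m inch '{"gripper":[0.5,0.5,0.5,0.5,0.5,0.5,0.5,0.5],"translation":[[-0.5,0,30],[0,0,40],[0,0,40],[0,0,35],[0,0,25],[0,0,19],[0,0,0],[0,0,0]],"spin":[0,0,0,0,0,0,0,0]}'; python3 -m inch '{"gripper":[1,1,1,1,1,1,1,1,1,1,1,1],"translation":[[0,0,0],[0,0,0],[0,0,0],[0,0,0],[0,0,0],[0,0,-10],[0,0,-25],[0,0,-35],[0,0,-35],[0,0,-35],[0,0,0],[0,0,0]],"spin":[0,0,0,0,0,0,0,0,0,0,0,0]}'
```

```text
time: 36.65
tcp_pos: [0.5331, 0.1101, 0.0347]
ee_rot: [-0.163, 3.137, 0.0]
ft_force: [-0.5, 0.4, 1.4]
gripper_width: 0.499
time: 38.15
tcp_pos: [0.5323, 0.1109, 0.1739]
ee_rot: [-0.166, 3.137, 0.001]
ft_force: [-0.6, 0.6, -0.6]
gripper_width: 0.163
```

```bash
python3 -m inch '{"gripper":[1,1,1,1,1,1,1,1,1],"translation":[[3,-25,0],[4.5,-40,0],[4.5,-40,0],[4.5,-40,0],[4.5,-40,0],[4.5,-40,0],[3,-25,0],[1,-14,0],[0,0,0]],"spin":[0,0,0,0,0,0,0,0,0]}';python3 -m inch '{"gripper":[1,1,1,1,1,1,1],"translation":[[0,0,0],[0,0,0],[0,0,0],[0,0,30],[0,0,40],[0,0,0],[0,0,0]],"spin":[0.12,0.15,0.117,0,0,0,0]}'; python3 look.py w10 3
```

```text
time: 39.28
tcp_pos: [0.5305, -0.1551, 0.1731]
ee_rot: [0.164, -3.136, -0.001]
ft_force: [-0.2, -0.3, -0.1]
gripper_width: 0.166
time: 40.15
tcp_pos: [0.5315, -0.1544, 0.1049]
ee_rot: [0.44, 3.11, 0.0]
ft_force: [1.2, -0.3, -0.2]
gripper_width: 0.168
40.15 [ 0.5315 -0.1544  0.1049] phi 73.91 [ 1.2 -0.3 -0.2]
to place: tool dx,dy [ 0.4 -0.6]
```

View pics/w10.png

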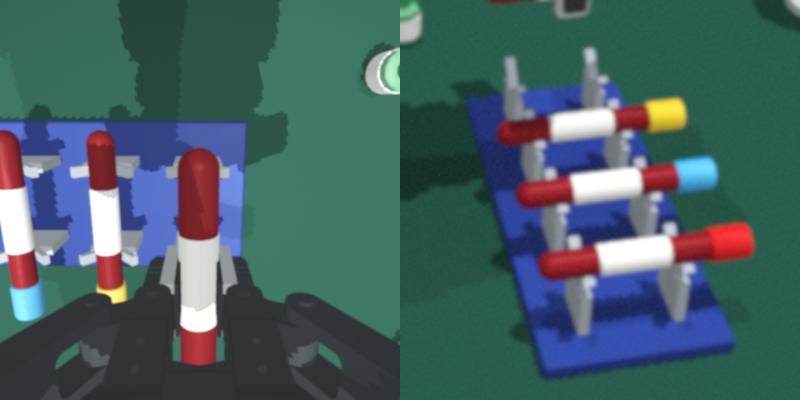

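Centred (saddle 167–229, tube at 199), with the tip about 1.3 mm farther out, so I shift 1.5 mm toward the robot and lower.

```bash
python3 -m inch '{"gripper":[1,1,1,1,1,1,1,1,1],"translation":[[1.5,-0.3,20],[0,0,20],[0,0,14],[0,0,8],[0,0,5],[0,0,2],[0,0,0],[0,0,0],[0,0,0]],"spin":[0,0,0,0,0,0,0,0,0]}';python3 -m inch '{"gripper":[1,1,1],"translation":[[0,0,0.7],[0,0,0],[0,0,0]],"spin":[0,0,0]}'
```

```text
time: 41.38
tcp_pos: [0.5298, -0.1547, 0.0352]
ee_rot: [0.441, 3.11, 0.001]
ft_force: [0.5, 1.9, 2.2]
gripper_width: 0.165
time: 41.75
tcp_pos: [0.5298, -0.1547, 0.0351]
ee_rot: [0.441, 3.11, 0.001]
ft_force: [-1.5, 3.5, 8.9]
gripper_width: 0.166
```

```bash
python3 -m inch '{"gripper":[1,1,0.75,0.65,0.55,0.5,0.5,0.5,0.5],"translation":[[0,0,-0.7],[0,0,0],[0,0,0],[0,0,0],[0,0,0],[0,0,0],[0,0,0],[0,0,-10],[0,0,-20]],"spin":[0,0,0,0,0,0,0,0,0]}'; python3 -m inch '{"gripper":[0.5,0.5,0.5,0.5,0.5,0.5,0.5],"translation":[[0,0,-40],[0,0,-40],[0,0,-40],[0,0,-40],[0,0,-10],[0,0,0],[0,0,0]],"spin":[0,0,0,0,0,0,0]}'; python3 look.py w11 3
python3 - <<'E'
import cv2,numpy as np
from plant import eyes
a=eyes.grab_frame('scene')
i=cv2.imread('pics/w11.png');b=cv2.resize(a[270:440,120:320][:,:,::-1],(400,340));
cv2.imwrite('pics/w11.png',np.vstack([i[:260],np.hstack([b,cv2.resize(cv2.cvtColor(eyes.grab_frame('side'),cv2.COLOR_RGB2BGR)[270:470,300:500],(400,340))])]))
E
```

```text
time: 42.88
tcp_pos: [0.5288, -0.1547, 0.0651]
ee_rot: [-0.441, -3.109, -0.0]
ft_force: [0.6, 0.6, 0.2]
gripper_width: 0.497
time: 43.75
tcp_pos: [0.5286, -0.1546, 0.2335]
ee_rot: [-0.441, -3.108, -0.0]
ft_force: [1.0, 0.5, -0.5]
gripper_width: 0.497
43.75 [ 0.5286 -0.1546  0.2335] phi 73.85 [ 1.   0.5 -0.5]
to place: tool dx,dy [-2.3  0.4]
```

View pics/w11.png

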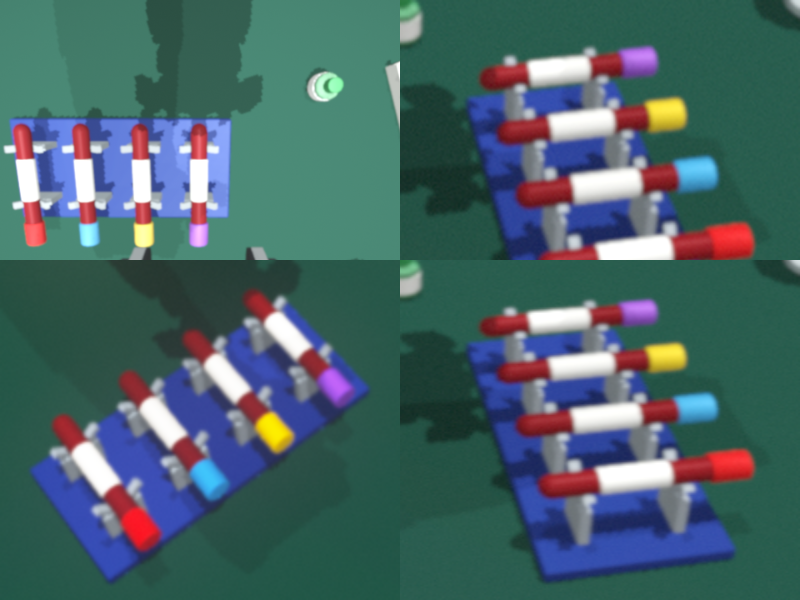

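All four lie in their saddles and the gripper is clear. From the left the order is purple, yellow, blue, red, with the caps pointing away from the robot. I hand in.

```bash
python3 -c "
from plant import workorder;print(workorder.finish_job())"
```

```text
the job is handed in; nothing more can be done
None
```

I moved all four tubes from the white tray to the navy rack in reverse order. From the left they now lie purple, yellow, blue, red (in the tray it was red, blue, yellow, purple). I set each one down until it touched its saddles, with about 8 to 17 N at the wrist, then released it. The last arm move ended at 43.8 s, against the 109 s limit.

**Last checks:** the final wrist, scene and side pictures show every tube seated in both its V saddles, with its label between them and its cap away from the robot. The gripper was clear, about 18 cm above the rack, with wrist force near zero. Nothing fell or was knocked.

**Disagreements:** the views of the rack's position differed by up to about 5 mm, and the wrist view put each grip about 3 mm off the label's middle, toward the cap. I corrected for this by sighting each tube against the saddles before lowering it. I compared no series of pictures for stillness, and the hand-in gave no verdict.

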